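# Flip the terminal case shut and snap its catch

## Robot

A 7-joint arm with a two-finger parallel gripper is mounted at the origin on a cart in front of the work surface, level with it; the furniture and walls round the work are solid. World frame = base frame: x ahead of the robot, y to its left, z up, the work surface at z = 0. Lengths are in mm, angles in rad, forces in N, time in s.
With the tool pointing down it reaches from about 350 to 900 mm from the base axis. Payload 19.9 kg.
Tool frame: the origin (TCP) lies midway between the tips of the shut fingers; the grasp point (between the pads) lies 19 mm behind it; z points along the fingers, y is the line along which they close (so a half turn about z gives the same grasp; the last joint's range is limited). The gripper opens to 85 mm and grips with 20 to 120 N. Pads are 22 mm wide; open, the fingers measure 114 mm over their backs; the gripper's body (76 mm by 85 mm) begins 54 mm behind the grasp point. The pads swing forward as they close: fully open they stand 13 mm farther back than shut.
Start: joints at [-1.347, 0.417, -0.01, 1.614, 0.005, 1.111, -0.053], TCP at [164.166, 603.035, 231.26] pointing down, gripper open.
Joint ranges: [-2.81, 2.81], [-0.39, 2.02], [-1.27, 1.25], [0.06, 2.57], [-1.19, 4.33], [0.19, 2], [-2.82, 2.82]. Speed limits (rad/s): [1.89, 1.89, 2.39, 2.39, 3.01, 3.01, 3.01].

## Interface

Orientations are given as a unit quaternion [w, x, y, z].
In Python, from bench import status, imaging, ticket gives the robot as it stands. The module is installed in compiled form; this text tells all that it offers.
- The arm moves only by the tool send_rows, never from a script. Its argument "rows" is a list of rows, each a list of 7 numbers: the opening, from -1 (shut) to 1 (fully open), so that 0 is half open, then the shift along the world's x, y, z in units of 25 mm (1.0 is 25 mm), then the turn, a rotation vector about the world's x, y, z in units of 10 degrees (1.0 is 10 degrees). In form: [[claw, tx, ty, tz, wx, wy, wz], ...]. A call has 1 to 12 rows; each row shifts and turns the commanded pose from where the row before left it; what a row does not reach is not made up. A row lasts 1/8 s, in which the tool goes at most 62.5 mm and 10.7 degrees, less where a joint would pass 70% of its speed; a pose out of reach is approached as far as the arm can. A call is refused whole if a number of a shift passes 1 or a number of a turn 1, either way. A call with a gripper value outside its range is refused whole. The fingers move at their own pace and stop on an object; "newtons" is the grip in N (left out, the last holds). Time passes only in rows, so rows that do not move let the fingers close. It gives the time, the measured TCP pose, the force, the opening and the grip force at its end, in the units of the state.
- status.sense(): the state, without advancing time (a new reading comes with each control period).
- imaging.camera(name): name is "scene" or "top"; returns a dict with "frame" (480x640x3 uint8, blue, green, red), "K" (3x3 intrinsics, pixels), "R" (3x3) and "t" (3): a world point X has camera coordinates R X + t. Camera axes: x right, y down, z forward; pixel columns grow to the right and rows downward; lengths in mm; the calibration is good to about 2 mm. A picture is of the moment at which its call begins. There is no depth.
- ticket.job_done(): hands the job in; it is judged then, once.
The state is a dict: "time": time; "joints": joint angles; "joint_vel": joint speeds; "joint_efforts": joint torques, N m; "tool_pos": TCP position; "eef_rot": TCP orientation; "contact_force": force on the tool from outside, world axes, zero at the start; "moment": the same for the moment, N m; "width": opening from 0.0 (shut) to 1.0 (fully open); "finger_force": force on a finger pad.
Only numpy, scipy, OpenCV 4.12 (cv2) and the standard library are available. Lean on these libraries where they do the work, as an engineer would, in place of code of your own. Each camera call takes 0.05 s, during which the arm holds its last target. There are 200 camera calls.

## Task

The clear terminal case with the orange trim has been left standing open. From behind the lid, gently push it up past upright without shoving the case along or flinging the lid, then keep your hands off and let it swing down by its own weight until it lies on its catch; then press the orange pad down with feeling, never hard, until the roller catch snaps and the lid stays fully shut. Leave the things standing round the case where they are.

Things in the scene. Friction and masses are not known exactly. Their poses are not given: they have to be found in the camera images.
- case: Loose clear plastic case, 173 x 87 x 45 mm, 0.8 kg. Origin: centre of its underside; x along the 173 mm towards the hinge end, y across, z up. At the -x end stands the catch, a steel bracket with a sprung white roller: out to x = -114 mm, cheeks up to z = 54 mm within 18 mm of mid width. A level push of 3 N high on the open lid, held back, can tip or slide the case.
- case_lid (a joint): Lid angle, rad: 0 = shut, 1.57 = upright, 1.92 = leaning back on its stop, where it starts. 178 x 87 mm plate, 0.07-0.1 kg, stiffish damped hinge: under 1 N at the free edge moves it; it falls by itself (2-4 s) only from 0.1-0.25 rad past upright, to rest ajar on the catch at about 0.05. 7-10 N on the pad carries it past the roller, which snaps over only below 0.008; over 15 N harms it.
- lid_hinge (a point): Point on the hinge line of the lid at mid width, fixed to the case, 46 mm above the case's underside at x = 88.6 mm. The line runs along the case's y axis; with the lid at angle a, a point of the lid at distance r from this line stands r sin(a) above it and r cos(a) from it towards the catch.
- lid_edge (a point): Point of the lid: middle of its free edge, on its outer face (the face that is on top when shut, and that looks away from the catch when the lid stands open), 175 mm from the hinge line. Its z axis points out of the outer face.
- press_pad (a point): Point of the lid: centre of the top of the orange round press pad, 30 mm across and 2 mm thick, on the outer face, 155 mm from the hinge line, at mid width. Its z axis points out of the outer face; with the lid shut it stands 51 mm above the case's underside.
- spool: Part-used reel of solder, 49 x 44 x 52 mm, standing loose beside the case. Origin at the centre of its underside. Not to be moved.
- fitting: Brass reducer fitting, 21 mm wide and 21 mm tall, standing loose beside the case. Origin at the centre of its underside. Not to be moved.
- tape: Roll of black electrical tape, 57 mm across and 19 mm tall, lying loose beside the case. Origin at the centre of its underside. Not to be moved.

How it is judged (in metres and radians):
On the way, in this order (a step that is already met when the one before it is completed fails the run):
1. the lid has been pushed past upright (below 1.5 rad) (value of joint case_lid below 1.5 rad), for 0.05 s.
2. the lid has fallen and rests ajar on its catch (0.025 to 0.1 rad) with the robot off the case, for 0.2 s (value of joint case_lid between 0.025 and 0.1 rad and contact force between each of the fingers, the arm and case below 0.1 N), for 0.2 s.
3. the lid has been pressed fully shut (below 0.006 rad) (value of joint case_lid below 0.006 rad), for 0.05 s.
At the end, for the whole second after the job is handed in: The lid is snapped fully shut (below 0.006 rad) and stays so by itself; the case stands level, at rest, within 20 mm of where it stood; the spool, the fitting and the tape are within 20 mm of where they stood (value of joint case_lid below 0.006 rad and angle between case's own z axis and vertical below 0.05 rad and distance of each of case, spool, fitting, tape from where it was at the start of the episode below 0.02 m and linear speed of case below 0.01 m/s); the robot touches nothing.
It fails at once if the robot pushes on the case or its lid with more than 15 N (contact force between any of the fingers, the arm and case above 15 N).
It fails at once if the robot touches the lid while it swings down (between 1.0 and 0.1 rad) (value of joint case_lid between 0.1 and 1 rad and contact force between any of the fingers, the arm and case above 0.3 N).
It fails at once if the lid is flung down (faster than 3.5 rad/s) (velocity of joint case_lid below -3.5 rad/s).
It fails at once if the case is shoved 20 mm or tipped (distance of case from where it was at the start of the episode above 0.02 m or angle between case's own z axis and vertical above 0.1 rad).
It fails at once if the spool, the fitting or the tape is moved 20 mm or tipped (distance of any of spool, fitting, tape from where it was at the start of the episode above 0.02 m or angle between any of spool, fitting's own z axis and vertical above 0.3 rad).
It also fails if it takes over 50 s, if anything falls off the work surface, if the arm or the gripper's body presses on something with over 40 N, if the wrist force passes 120 N, or if a joint passes its speed limit or range.

## Working session

There is one attempt and no reset: what is moved stays moved. The work goes in short steps, Python scripts to look and compute and a tool call to move; the robot and the scene stay as the last step left them, time stands still between calls to the robot, and variables do not carry over. Pictures are saved under pics/ and viewed, at most 10 in all, crops included, and the job is handed in when it is done.

Besides the shell and the picture viewer there is one more tool, called after "Call:" as a command line: name --pt "numbers of a row" for each row, then --argument value for the rest. send_rows: Moves the arm, as the interface text tells. Its arguments: {"type":"object","properties":{"rows":{"type":"array","items":{"type":"array","items":{"type":"number"}}},"newtons":{"type":"number"}},"required":["rows"]}

```bash
mkdir -p pics
python3 - <<'E'
from bench import status, imaging
import cv2,numpy as np
for n in("scene","top"):
    c=imaging.camera(n); cv2.imwrite(f"pics/{n}0.png",c["frame"]); np.savez(n+"0.npz",**c)
    print(n,c["K"].round(1).tolist(),c["R"].round(4).tolist(),c["t"].round(1).tolist())
s=status.sense();print(s)
E
```

```text
scene [[621.5, 0.0, 326.2], [0.0, 621.5, 235.7], [0.0, 0.0, 1.0]] [[-0.8463, -0.5326, 0.0123], [-0.3938, 0.6098, -0.6878], [0.3588, -0.5869, -0.7258]] [469.6, 205.2, 752.4]
top [[560.7, 0.0, 320.7], [0.0, 560.7, 238.9], [0.0, 0.0, 1.0]] [[-0.012, -0.9999, -0.0061], [-0.9948, 0.0126, -0.1007], [0.1008, 0.0049, -0.9949]] [49.5, 525.1, 868.9]
{'time': 0.1, 'joints': array([-1.34650499,  0.41791675, -0.01033713,  1.61411094,  0.00467769,
        1.11072792, -0.05299891]), 'joint_vel': array([ 7.17271336e-04, -5.89082385e-04,  1.12852603e-03, -2.53433015e-03,
        2.16750461e-04, -5.95781872e-05,  1.52698016e-03]), 'joint_efforts': array([ 2.32937455e-03, -8.65826154e+01,  6.80426862e-01, -4.35634947e+01,
        1.91555457e-02,  4.81957992e-03,  1.06180139e-04]), 'tool_pos': array([164.06964501, 602.74673029, 230.72241103]), 'eef_rot': array([-4.86198639e-05,  1.32489767e-01,  9.91184210e-01, -5.67310637e-04]), 'contact_force': array([-0.35759629,  0.08309934, -0.62128568]), 'moment': array([-0.00524353,  0.05750338,  0.0224217 ]), 'finger_force': 0.0, 'width': 1.0001059847149465}
```

View pics/scene0.png

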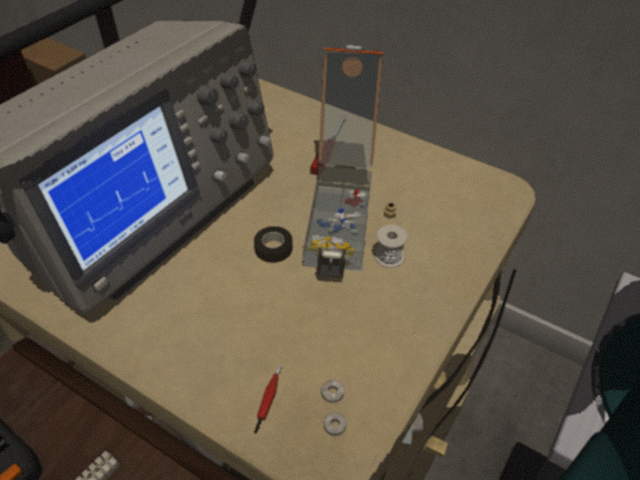

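View pics/top0.png

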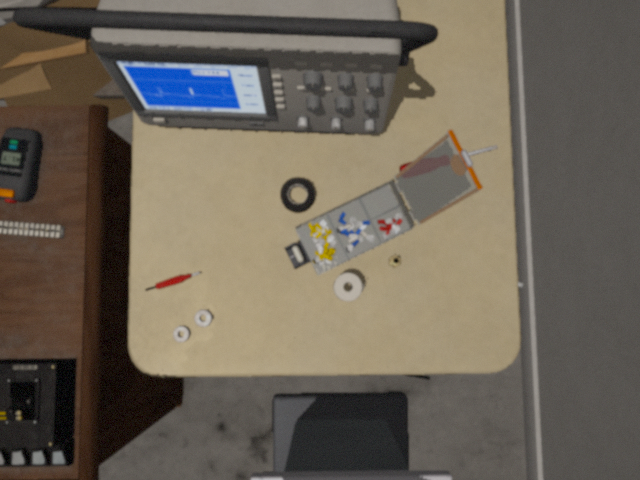

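Scene view: the lid's top edge runs from (323,50) to (382,53), with the pad at (352,67). Top view: the lid's free corners are at (452,131) and (481,188), the catch at (297,254), the tape at (298,194), the spool at (349,286) and the fitting at (396,261).

```bash
cat > h.py <<'E'
import numpy as np
from scipy.optimize import least_squares
C={n:dict(np.load(n+"0.npz")) for n in("scene","top")}
def proj(n,X):
    c=C[n];p=np.asarray(X)@c["R"].T+c["t"];q=p@c["K"].T;return q[...,:2]/q[...,2:]
def lid(r,y,h,a): return [88.6-r*np.cos(a)+h*np.sin(a),y,46+r*np.sin(a)+h*np.cos(a)]
def world(P,v):
    c,s=np.cos(v[2]),np.sin(v[2]);P=np.asarray(P,float)
    return np.stack([v[0]+c*P[...,0]-s*P[...,1],v[1]+s*P[...,0]+c*P[...,1],P[...,2]],-1)
def ray(n,uv,z):
    c=C[n];d=c["R"].T@np.linalg.inv(c["K"])@[*uv,1];o=-c["R"].T@c["t"];return o+d*(z-o[2])/d[2]
E
python3 - <<'E'
from h import *
# (cam, r,y,h,pixel)
L=[("scene",175,43.5,3,(323,50)),("scene",175,-43.5,3,(382,53)),("scene",155,0,5,(352,67)),
("top",175,43.5,3,(452,131)),("top",175,-43.5,3,(481,188)),("top",155,0,5,(459,163))]
B=[("top",[-86.5,43.5,45],(296,228)),("top",[-86.5,-43.5,45],(318,272)),("scene",[-86.5,43.5,0],(304,268))]
def f(v):
    o=[proj(n,world(lid(r,y,h,v[3]),v))-p for n,r,y,h,p in L]+[proj(n,world(P,v))-p for n,P,p in B]
    return np.ravel(o)
best=min((least_squares(f,[400,0,y,1.92],loss="soft_l1",x_scale=[100,100,1,.1]) for y in np.arange(-3,3,1)),key=lambda s:s.cost)
v=best.x;print(v,best.cost);print(f(v).reshape(-1,2).round(1))
for n,uv,z in(("tape",(298,194),19),("spool",(349,286),52),("fitting",(396,261),21)):print(n,ray("top",uv,z).round())
for a in(1.92,1.57,1.4,0.05,0):print(a,"edge",world(lid(175,0,3,a),v).round(),"pad",world(lid(155,0,5,a),v).round())
print("hinge",world([88.6,0,46],v))
E
```

```text
[540.35199989 -11.81563866  -1.11584998   1.91525576] 14.929164370494993
[[-0.9 -0.2]
 [-0.3  0.8]
 [-1.  -1.6]
 [-1.1 -0.4]
 [ 2.   1.9]
 [ 0.9  2.3]
 [-2.3  0. ]
 [ 0.7  5.6]
 [-1.3 -1.9]]
tape [600.  79.  19.]
spool [450.   0.  52.]
fitting [489. -77.  21.]
1.92 edge [ 607. -148.  209.] pad [ 605. -143.  190.]
1.57 edge [581. -94. 221.] pad [581. -96. 201.]
1.4 edge [568. -67. 219.] pad [570. -72. 200.]
0.05 edge [503.  65.  58.] pad [511.  47.  59.]
0 edge [502.  66.  49.] pad [511.  48.  51.]
hinge [579.28409107 -91.40365457  46.        ]
```

Call:
send_rows --pt "-1 1 -1 1 0 0 -1" --pt "-1 1 -1 1 0 0 -1" --pt "-1 1 -1 1 0 0 -1" --pt "-1 1 -1 1 0 0 -1" --pt "-1 1 -1 0 0 0 -0.9" --pt "-1 1 -1 0 0 0 0" --pt "-1 1 -1 0 0 0 0" --pt "-1 1 -1 0 0 0 0" --pt "-1 1 -1 0 0 0 0" --pt "-1 1 -1 0 0 0 0" --pt "-1 0 -1 0 0 0 0" --pt "-1 0 -1 0 0 0 0" --newtons 20

```text
time: 1.6
tool_pos: [413.6, 301.9, 331.0]
eef_rot: [-0.0, 0.531, 0.847, -0.0]
contact_force: [-0.0, -0.9, -0.8]
width: 0.001
finger_force: 0.0
```

Call:
send_rows --pt "-1 0 -1 0 0 0 0" --pt "-1 0 -1 0 0 0 0" --pt "-1 0 -1 0 0 0 0" --pt "-1 0 -1 0 0 0 0" --pt "-1 0 -1 0 0 0 0" --pt "-1 0 -1 0 0 0 0" --pt "-1 0 -1 0 0 0 0" --pt "-1 0 -1 0 0 0 0" --pt "-1 0 -1 0 0 0 0" --pt "-1 0 -1 0 0 0 0" --pt "-1 0 -1 0 0 0 0" --pt "-1 0 -1 0 0 0 0"

```text
time: 3.1
tool_pos: [413.8, 1.5, 331.2]
eef_rot: [-0.0, 0.532, 0.847, 0.0]
contact_force: [0.1, -0.6, -0.1]
width: 0.003
finger_force: 0.0
```

Call:
send_rows --pt "-1 0 -1 0 0 0 0" --pt "-1 0 -1 0 0 0 0" --pt "-1 0 -1 0 0 0 0" --pt "-1 0 -1 0 0 0 0" --pt "-1 0 -1 0 0 0 0" --pt "-1 0.6 -1 0 0 0 0" --pt "-1 1 -1 0 0 0 0" --pt "-1 1 -1 0 0 0 0" --pt "-1 1 -1 0 0 0 0" --pt "-1 1 0 0 0 0 0" --pt "-1 1 0 0 0 0 0" --pt "-1 1 0 0 0 0 0"

```text
time: 4.6
tool_pos: [579.4, -222.7, 331.2]
eef_rot: [-0.0, 0.532, 0.847, -0.0]
contact_force: [-0.4, -0.2, 0.8]
width: 0.001
finger_force: 0.0
```

Call:
send_rows --pt "-1 1 0 0 0 0 0" --pt "-1 1 0.4 -1 0 0 0" --pt "-1 0 0.5 -1 0 0 0" --pt "-1 0 0.5 -1 0 0 0" --pt "-1 0 0 -1 0 0 0" --pt "-1 0 0 -1 0 0 0" --pt "-1 0 0 -0.4 0 0 0" --pt "-1 0 0 0 0 0 0"

```text
time: 5.6
tool_pos: [628.9, -187.4, 196.3]
eef_rot: [-0.0, 0.532, 0.847, -0.0]
contact_force: [-0.1, 0.3, 0.6]
width: -0.004
finger_force: 0.0
```

Run:
```python
from bench import status, imaging
import cv2
for n,(r,c) in(("scene",(0,200)),("top",(60,360))):
    f=imaging.camera(n)["frame"][r:r+220,c:c+280]; 
    cv2.imwrite(f"pics/{n}1.png",cv2.resize(f,None,fx=2,fy=2))
a,b=cv2.imread("pics/scene1.png")[:, :400],cv2.imread("pics/top1.png")[:, :400]
cv2.imwrite("pics/m1.png",cv2.hconcat([a,b]))
s=status.sense();print(s["joints"].round(2),s["contact_force"],s["tool_pos"])
```

```text
[-0.29  0.63  0.79  1.58 -0.48  1.14  1.06] [ 1.32927201 -0.31666362 -0.19391848] [ 629.41198675 -187.39413184  197.25636461]
```

View pics/m1.png

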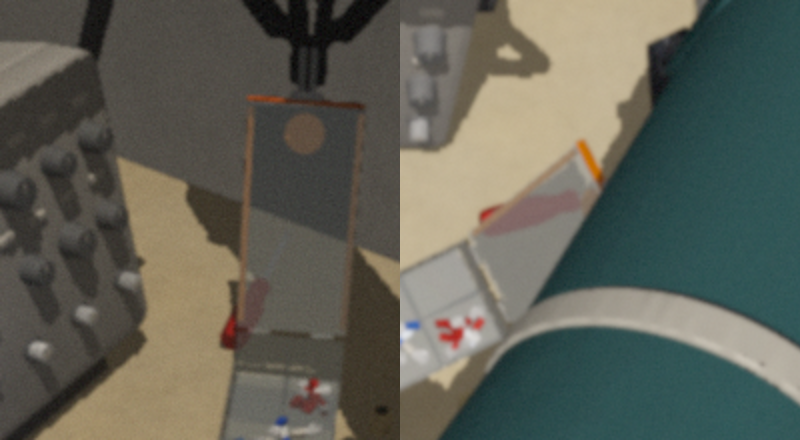

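The fingers are shut and stand behind the lid at mid width, about 35 mm off it. Now I approach slowly.

Call:
send_rows --pt "-1 -0.15 0.3 0 0 0 0" --pt "-1 -0.15 0.3 0 0 0 0" --pt "-1 -0.15 0.3 0 0 0 0" --pt "-1 -0.09 0.18 0 0 0 0" --pt "-1 -0.09 0.18 0 0 0 0" --pt "-1 -0.09 0.18 0 0 0 0" --pt "-1 -0.09 0.18 0 0 0 0" --pt "-1 -0.09 0.18 0 0 0 0"

```text
time: 6.7
tool_pos: [606.5, -141.7, 196.3]
eef_rot: [-0.0, 0.532, 0.847, -0.0]
contact_force: [-0.4, 0.8, 1.3]
width: 0.0
finger_force: 0.2
```

Call:
send_rows --pt "-1 -0.09 0.18 0 0 0 0" --pt "-1 -0.09 0.18 0 0 0 0" --pt "-1 -0.09 0.18 0 0 0 0" --pt "-1 -0.09 0.18 0 0 0 0" --pt "-1 -0.09 0.18 0 0 0 0" --pt "-1 -0.09 0.18 0 0 0 0"

```text
time: 7.45
tool_pos: [593.0, -114.7, 196.3]
eef_rot: [-0.0, 0.532, 0.847, -0.0]
contact_force: [-0.0, 0.0, 0.7]
width: 0.004
finger_force: 0.1
```

```bash
cat > look.py <<'E'
import sys,cv2
from bench import status, imaging
f=imaging.camera("scene")["frame"][0:300,180:460]
cv2.imwrite(f"pics/{sys.argv[1]}.png",cv2.resize(f,None,fx=2,fy=2))
s=status.sense();print(s["contact_force"],s["tool_pos"],s["time"])
E
python3 look.py p2
```

```text
[ 1.04101881  0.27991715 -0.32467549] [ 592.88964833 -114.04947186  196.2151485 ] 7.5
```

View pics/p2.png

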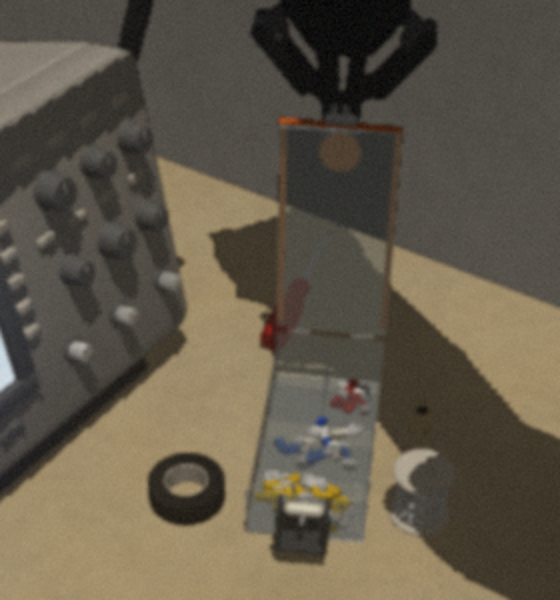

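The lid has swung up in step with the fingers; its edge now runs from (320,59) to (381,64) in full-frame pixels. The case and neighbours look unmoved.

```bash
cat >> h.py <<'E'
v=[540.35,-11.8156,-1.11585]
E
python3 - <<'E'
from h import *
for a in np.arange(1.95,1.2,-.1):print(round(a,2),proj("scene",world([lid(175,43.5,3,a),lid(175,-43.5,3,a),lid(155,0,5,a)],v)).round().tolist())
E
```

```text
1.95 [[322.0, 49.0], [382.0, 53.0], [351.0, 65.0]]
1.85 [[321.0, 51.0], [382.0, 55.0], [351.0, 67.0]]
1.75 [[320.0, 55.0], [381.0, 59.0], [350.0, 70.0]]
1.65 [[319.0, 60.0], [381.0, 64.0], [349.0, 74.0]]
1.55 [[317.0, 66.0], [380.0, 70.0], [348.0, 80.0]]
1.45 [[316.0, 73.0], [380.0, 78.0], [347.0, 86.0]]
1.35 [[314.0, 82.0], [379.0, 87.0], [346.0, 94.0]]
1.25 [[313.0, 92.0], [378.0, 97.0], [345.0, 102.0]]
```

Call:
send_rows --pt "-1 -0.09 0.18 0 0 0 0" --pt "-1 -0.09 0.18 0 0 0 0" --pt "-1 -0.09 0.18 0 0 0 0" --pt "-1 -0.09 0.18 0 0 0 0" --pt "-1 -0.09 0.18 0 0 0 0" --pt "-1 -0.09 0.18 0 0 0 0" --pt "-1 -0.09 0.18 0 0 0 0" --pt "-1 -0.05 0.1 0 0 0 0"

```text
time: 8.5
tool_pos: [576.0, -80.6, 196.3]
eef_rot: [-0.0, 0.532, 0.847, 0.0]
contact_force: [-0.1, 0.2, 0.1]
width: -0.001
finger_force: 0.0
```

```bash
cat > ang.py <<'E'
from bench import status, imaging
from h import *
import cv2
c=imaging.camera("scene");f=c["frame"]
hsv=cv2.cvtColor(f,cv2.COLOR_BGR2HSV)
m=cv2.inRange(hsv,(3,140,90),(16,255,255))
m[:, :300]=0;m[:,400:]=0;m[320:]=0
ys,xs=np.nonzero(m[:, 335:368]);r=np.median(np.sort(ys)[:25]) if len(ys) else None
print("edge row",r,"n",len(ys))
aa=np.arange(0,1.93,.01);rows=proj("scene",world([lid(175,0,3,a) for a in aa],v))[:,1]
if r is not None:print("angle",aa[np.argmin(abs(rows-r))])
s=status.sense();print(s["contact_force"].round(1),s["tool_pos"].round(1),s["time"])
E
python3 ang.py
```

```text
edge row 81.0 n 1
angle 1.3900000000000001
[0.9 0.6 0.7] [576.  -80.4 196.2] 8.55
```

Call:
send_rows --pt "-1 -0.05 0.1 0 0 0 0" --pt "-1 -0.05 0.1 0 0 0 0" --pt "-1 0 0 0 0 0 0" --pt "-1 0 0 0 0 0 0" --pt "-1 0 0 0 0 0 0"

```text
time: 9.18
tool_pos: [573.7, -76.1, 196.2]
eef_rot: [-0.0, 0.532, 0.847, -0.0]
contact_force: [0.9, 0.5, -0.1]
width: -0.005
finger_force: 0.0
```

```bash
python3 ang.py; python3 look.py p3
```

```text
edge row 88.0 n 17
angle 1.31
[ 0.3 -0.4  0.5] [573.7 -76.1 196.3] 9.225
[ 0.23247724 -0.8725379   0.07980358] [573.67741411 -76.06211205 196.25014552] 9.275
```

View pics/p3.png

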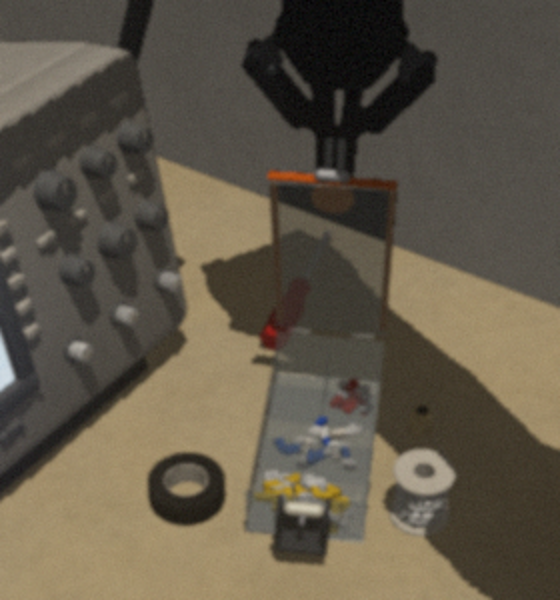

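The lid edge is at row 88, so the angle is about 1.31; it is leaning well past upright. I'll check whether it falls by itself.

Call:
send_rows --pt "-1 0 0 0 0 0 0" --pt "-1 0.1 -0.2 0 0 0 0" --pt "-1 0.1 -0.2 0 0 0 0"

```text
time: 9.65
tool_pos: [578.9, -86.4, 196.3]
eef_rot: [0.0, 0.532, 0.847, -0.0]
contact_force: [0.4, 0.2, 0.1]
width: -0.002
finger_force: 0.0
```

```bash
python3 ang.py
```

```text
edge row 104.0 n 82
angle 1.16
[-1.7 -0.8 -0.3] [579.  -87.2 196.3] 9.7
```

It is falling freely. I lift clear, then go above the pad, staying high.

Call:
send_rows --pt "-1 0 0 1 0 0 0" --pt "-1 0 0 1 0 0 0" --pt "-1 0 0 1 0 0 0" --pt "-1 0 0 0 0 0 0" --pt "-1 0 0 0 0 0 0" --pt "-1 0 0 0 0 0 0" --pt "-1 0 0 0 0 0 0" --pt "-1 0 0 0 0 0 0" --pt "-1 0 0 0 0 0 0" --pt "-1 0 0 0 0 0 0" --pt "-1 0 0 0 0 0 0" --pt "-1 0 0 0 0 0 0"

```text
time: 11.2
tool_pos: [578.7, -86.0, 271.3]
eef_rot: [0.0, 0.532, 0.847, -0.0]
contact_force: [-0.2, 0.6, -0.6]
width: -0.001
finger_force: 0.0
```

Call:
send_rows --pt "-1 0 0 0 0 0 0" --pt "-1 0 0 0 0 0 0" --pt "-1 0 0 0 0 0 0" --pt "-1 0 0 0 0 0 0" --pt "-1 0 0 0 0 0 0" --pt "-1 0 0 0 0 0 0" --pt "-1 0 0 0 0 0 0" --pt "-1 0 0 0 0 0 0" --pt "-1 0 0 0 0 0 0" --pt "-1 0 0 0 0 0 0" --pt "-1 0 0 0 0 0 0" --pt "-1 0 0 0 0 0 0"

```text
time: 12.7
tool_pos: [578.7, -86.0, 271.3]
eef_rot: [0.0, 0.532, 0.847, -0.0]
contact_force: [-0.8, 0.4, 0.3]
width: 0.0
finger_force: 0.0
```

```bash
python3 look.py p4; python3 -c "
from h import *
for a in(0,.05,.1,.2): print(a,proj('scene',world([lid(155,0,5,a),lid(175,43.5,3,a),lid(175,-43.5,3,a)],v)).round(1).tolist())"
```

```text
[ 0.20014721 -0.14004271 -0.39539763] [578.6610869  -85.96668568 271.23576692] 12.75
0 [[334.9, 234.2], [302.2, 242.9], [364.9, 248.4]]
0.05 [[335.0, 230.2], [302.2, 238.4], [365.3, 243.9]]
0.1 [[335.2, 225.9], [302.1, 233.6], [365.7, 239.1]]
0.2 [[335.7, 216.6], [302.2, 223.3], [366.6, 228.7]]
```

View pics/p4.png

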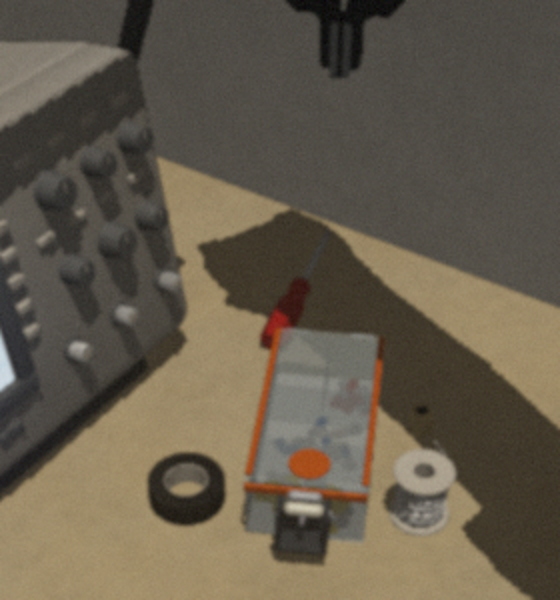

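The lid lies ajar on its catch. The pad is at full-frame (335,232), which agrees with the fit at about 0.04 rad. Going above the pad.

Call:
send_rows --pt "-1 -0.45 0.89 0 0 0 0" --pt "-1 -0.45 0.89 0 0 0 0" --pt "-1 -0.45 0.89 0 0 0 0" --pt "-1 -0.45 0.89 0 0 0 0" --pt "-1 -0.45 0.89 0 0 0 0" --pt "-1 -0.45 0.89 0 0 0 0" --pt "-1 0 0 -1 0 0 0" --pt "-1 0 0 -1 0 0 0" --pt "-1 0 0 -1 0 0 0" --pt "-1 0 0 -1 0 0 0" --pt "-1 0 0 -1 0 0 0" --pt "-1 0 0 -1 0 0 0"

```text
time: 14.25
tool_pos: [511.2, 47.6, 120.5]
eef_rot: [0.0, 0.532, 0.847, 0.0]
contact_force: [1.1, -0.9, -0.1]
width: 0.001
finger_force: 0.0
```

Call:
send_rows --pt "-1 0 0 -0.8 0 0 0" --pt "-1 0 0 -0.8 0 0 0" --pt "-1 0 0 -0.4 0 0 0" --pt "-1 0 0 0 0 0 0"

```text
time: 14.75
tool_pos: [511.0, 47.4, 70.9]
eef_rot: [-0.0, 0.532, 0.847, -0.0]
contact_force: [1.0, -0.2, 0.4]
width: -0.001
finger_force: 0.0
```

```bash
python3 look.py p5
```

```text
[0.24713633 0.45943361 0.55474484] [511.33314247  47.41291681  71.42930783] 14.8
```

View pics/p5.png

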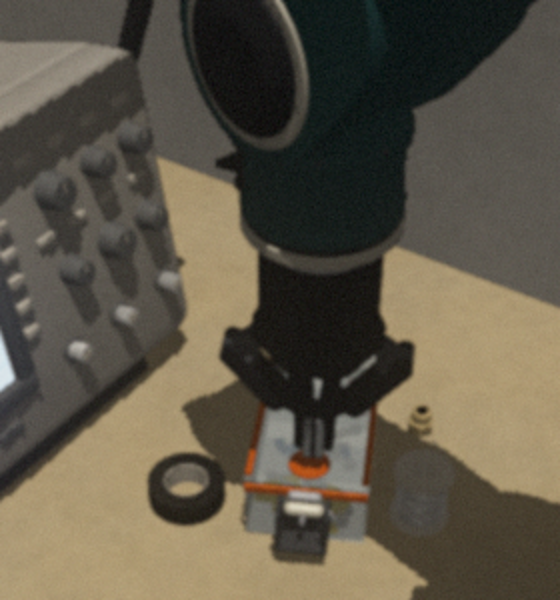

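Fingertips are centred over the pad. Down slowly, watching the force.

Call:
send_rows --pt "-1 0 0 -0.16 0 0 0" --pt "-1 0 0 -0.16 0 0 0" --pt "-1 0 0 -0.08 0 0 0" --pt "-1 0 0 0 0 0 0"

```text
time: 15.3
tool_pos: [511.1, 47.5, 61.2]
eef_rot: [-0.0, 0.532, 0.847, -0.0]
contact_force: [0.8, 0.5, -0.5]
width: -0.0
finger_force: 0.0
```

Call:
send_rows --pt "-1 0 0 -0.04 0 0 0" --pt "-1 0 0 -0.04 0 0 0" --pt "-1 0 0 0 0 0 0"

```text
time: 15.68
tool_pos: [511.1, 47.5, 59.2]
eef_rot: [-0.0, 0.532, 0.847, -0.0]
contact_force: [-0.1, -0.6, 0.9]
width: 0.001
finger_force: 0.0
```

Call:
send_rows --pt "-1 0 0 -0.04 0 0 0" --pt "-1 0 0 0 0 0 0"

```text
time: 15.92
tool_pos: [511.2, 47.5, 58.3]
eef_rot: [0.0, 0.532, 0.847, -0.0]
contact_force: [0.4, 0.1, 1.3]
width: -0.001
finger_force: 0.6
```

Call:
send_rows --pt "-1 0 0 -0.04 0 0 0" --pt "-1 0 0 0 0 0 0"

```text
time: 16.18
tool_pos: [511.3, 47.6, 57.4]
eef_rot: [-0.0, 0.532, 0.847, 0.0]
contact_force: [-0.5, 0.2, 7.2]
width: -0.002
finger_force: 3.4
```

Call:
send_rows --pt "-1 0 0 -0.03 0 0 0" --pt "-1 0 0 0 0 0 0"

```text
time: 16.42
tool_pos: [511.2, 47.6, 56.7]
eef_rot: [-0.0, 0.532, 0.847, 0.0]
contact_force: [-2.0, 0.2, 6.8]
width: 0.001
finger_force: 3.3
```

Call:
send_rows --pt "-1 0 0 -0.03 0 0 0" --pt "-1 0 0 0 0 0 0"

```text
time: 16.68
tool_pos: [511.2, 47.6, 55.9]
eef_rot: [-0.0, 0.532, 0.847, 0.0]
contact_force: [-0.7, 1.0, 5.1]
width: 0.001
finger_force: 2.7
```

Call:
send_rows --pt "-1 0 0 -0.03 0 0 0" --pt "-1 0 0 0 0 0 0"

```text
time: 16.92
tool_pos: [511.2, 47.7, 55.1]
eef_rot: [-0.0, 0.532, 0.847, 0.0]
contact_force: [-0.5, 2.0, 4.4]
width: -0.0
finger_force: 2.2
```

Call:
send_rows --pt "-1 0 0 -0.03 0 0 0" --pt "-1 0 0 0 0 0 0"

```text
time: 17.18
tool_pos: [511.2, 47.7, 54.2]
eef_rot: [-0.0, 0.532, 0.847, 0.0]
contact_force: [-1.6, 1.9, 3.0]
width: 0.0
finger_force: 1.6
```

Call:
send_rows --pt "-1 0 0 -0.03 0 0 0" --pt "-1 0 0 0 0 0 0"

```text
time: 17.42
tool_pos: [511.2, 47.5, 53.4]
eef_rot: [0.0, 0.532, 0.847, -0.0]
contact_force: [-0.0, 1.0, 1.9]
width: -0.001
finger_force: 0.6
```

Call:
send_rows --pt "-1 0 0 -0.02 0 0 0" --pt "-1 0 0 0 0 0 0"

```text
time: 17.68
tool_pos: [511.2, 47.4, 53.0]
eef_rot: [0.0, 0.532, 0.847, -0.0]
contact_force: [-0.7, 1.2, 1.8]
width: 0.001
finger_force: 0.5
```

Call:
send_rows --pt "-1 0 0 -0.02 0 0 0" --pt "-1 0 0 0 0 0 0"

```text
time: 17.92
tool_pos: [511.2, 47.4, 52.5]
eef_rot: [0.0, 0.532, 0.847, -0.0]
contact_force: [-0.6, -0.2, 0.3]
width: -0.001
finger_force: 0.2
```

Call:
send_rows --pt "-1 0 0 -0.02 0 0 0" --pt "-1 0 0 0 0 0 0"

```text
time: 18.18
tool_pos: [511.1, 47.5, 51.9]
eef_rot: [-0.0, 0.532, 0.847, -0.0]
contact_force: [-0.8, 0.1, -0.1]
width: 0.001
finger_force: 0.0
```

Call:
send_rows --pt "-1 0 0 -0.02 0 0 0" --pt "-1 0 0 0 0 0 0"

```text
time: 18.42
tool_pos: [511.1, 47.5, 51.5]
eef_rot: [-0.0, 0.532, 0.847, -0.0]
contact_force: [0.4, -0.1, -0.1]
width: 0.001
finger_force: 0.0
```

Call:
send_rows --pt "-1 0 0 -0.01 0 0 0" --pt "-1 0 0 0 0 0 0"

```text
time: 18.68
tool_pos: [511.1, 47.5, 51.2]
eef_rot: [-0.0, 0.532, 0.847, -0.0]
contact_force: [1.5, 0.1, -1.2]
width: -0.002
finger_force: 0.0
```

The force fell to zero, so the catch has pulled the lid away. A gentle touch will confirm it.

Call:
send_rows --pt "-1 0 0 -0.01 0 0 0" --pt "-1 0 0 0 0 0 0"

```text
time: 18.92
tool_pos: [511.2, 47.5, 51.0]
eef_rot: [0.0, 0.532, 0.847, -0.0]
contact_force: [-0.4, 0.2, -0.1]
width: -0.003
finger_force: 0.0
```

Call:
send_rows --pt "-1 0 0 -0.01 0 0 0" --pt "-1 0 0 0 0 0 0"

```text
time: 19.18
tool_pos: [511.1, 47.5, 50.7]
eef_rot: [-0.0, 0.532, 0.847, -0.0]
contact_force: [0.6, -0.4, 0.0]
width: 0.005
finger_force: 0.0
```

Call:
send_rows --pt "-1 0 0 -0.01 0 0 0" --pt "-1 0 0 0 0 0 0"

```text
time: 19.42
tool_pos: [511.2, 47.5, 50.5]
eef_rot: [0.0, 0.532, 0.847, -0.0]
contact_force: [-0.1, 0.0, 0.3]
width: -0.004
finger_force: 0.0
```

Call:
send_rows --pt "-1 0 0 -0.01 0 0 0" --pt "-1 0 0 0 0 0 0"

```text
time: 19.68
tool_pos: [511.2, 47.5, 50.4]
eef_rot: [-0.0, 0.532, 0.847, 0.0]
contact_force: [-1.4, 0.2, 3.9]
width: 0.002
finger_force: 2.3
```

Call:
send_rows --pt "-1 0 0 -0.01 0 0 0" --pt "-1 0 0 0 0 0 0"

```text
time: 19.92
tool_pos: [511.2, 47.6, 50.2]
eef_rot: [-0.0, 0.532, 0.847, 0.0]
contact_force: [-2.6, -0.1, 8.5]
width: 0.0
finger_force: 4.3
```

The lid meets a hard stop at 50.4 mm, which is fully shut. Retreating.

Call:
send_rows --pt "-1 0 0 0.2 0 0 0" --pt "-1 0 0 0.6 0 0 0" --pt "-1 0 0 1 0 0 0" --pt "-1 0 0 1 0 0 0" --pt "-1 0 0 1 0 0 0" --pt "-1 0 0 1 0 0 0" --pt "-1 0 0 1 0 0 0" --pt "-1 0 0 1 0 0 0" --pt "-1 0 0 1 0 0 0" --pt "-1 0 0 0 0 0 0" --pt "-1 0 0 0 0 0 0"

```text
time: 21.3
tool_pos: [510.9, 47.5, 245.0]
eef_rot: [-0.0, 0.532, 0.847, 0.0]
contact_force: [-0.0, -1.3, -0.1]
width: 0.001
finger_force: 0.0
```

```bash
python3 look.py p6
```

```text
[ 0.42884051 -0.52494859  0.05250838] [510.79767426  47.50293279 244.66822882] 21.35
```

View pics/p6.png

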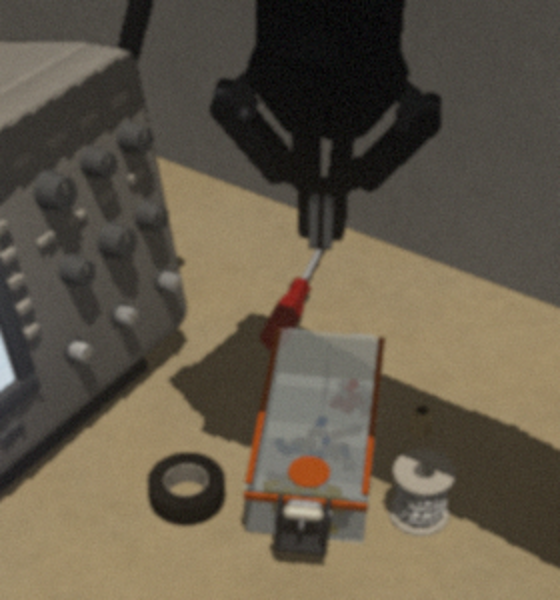

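The lid stays shut: the pad moved from row 464 to 472 in the crop and the front edge lies under the roller. The case, spool, fitting and tape are where they were.

```bash
python3 -c "
from bench import ticket;print(ticket.job_done())"
```

```text
the job is handed in; nothing more can be done
None
```

The lid was pushed past upright, fell on its own onto the catch and was pressed until it snapped fully shut; the last picture shows it still shut and the case, spool, fitting and tape unmoved, and the job is handed in (no verdict was returned).

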